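# Present the glaze test tile with its label end up

### The job

Take the white test tile that has a small square notch in one corner, which marks its matt label end, gripping it across its width with the fingers clear of that end. Hold it over the middle of the cork board like a page on a lectern: label face up, label end towards the board's metal strip and raised so that the tile slopes about 30 degrees, its middle about 13 cm above the bench. Finish still holding it there, steady and clear of the board, and leave the other tile, the mug and the dish alone.

Things in the scene. Friction and masses are not known exactly. Their poses are not given: they have to be found in the camera images.
- tile_mid (a point): centre (half-way up) of the notched tile: white glazed ceramic plate 100 (x) x 36 (y) x 9 mm, about 75 g, lying face up on a bar, pointing any way. x runs along its length to the label end, z up out of the label face. The last 30 mm at +x are matt (label end); the corner at +x, -y has a 14 x 14 mm square notch.
- tile_label (a point): middle of the label end on the upper face of the notched tile, 35 mm from the tile's centre along its +x. Same axes as the tile.
- tile_tail (a point): near the plain end of the notched tile, 45 mm from the tile's centre along its -x, half-way up. Same axes.
- tile: the notched tile; origin at the centre of its underside, same axes. It rests on a fixed terracotta bar 70 mm long (along the tile), 22 mm wide, 30 mm high, centred under it to a few mm: its underside is 30 mm above the bench and its long edges overhang the bar by about 7 mm.
- blank_mid (a point): centre of the other test tile: the same size, finish and kind of bar, with a matt end too but no notch. Leave alone.
- board: flat cork board fixed on the bench, 180 mm (x) x 160 mm (y) x 12 mm high, with a bare metal strip 14 mm wide, 10 mm high above the cork, along the whole of its +x edge. Origin at the centre of its underside on the bench; x points to the strip (roughly away from the robot), z up.
- mug: white mug, 76 mm across, 85 mm high, with a handle; origin at the centre of its foot. Leave alone.
- dish: blue bowl, 110 mm across, 40 mm high; origin at the centre of its foot. Leave alone.
Mind the look-alikes: they are no part of the job. Of the things that look like the board, take the one that is farthest from the robot's base at the start.

How it is judged:
On the way:
1. the notched tile is lifted clear of its bar in the fingers (height (world z) of tile_mid above 0.06 m and contact force between tile and the fingers above 1 N), for 0.2 s.
At the end, for the whole second after the job is handed in: Notched tile gripped (28 mm or more from label middle), still, off the board; centre 90-200 mm up, label end raised 17-44 deg, face up, width level within 12 deg and along the strip within 16 deg, label end on the strip's side of the middle, plain end on the other, within 40 mm sideways (height (world z) of tile_mid between 0.09 and 0.2 m and angle between tile_mid's own x axis and vertical between 0.8 and 1.28 rad and angle between the y axis of tile_mid and the y axis of board, either way round below 0.28 rad and angle between tile_mid's own y axis and vertical between 1.36 and 1.78 rad and angle between tile_mid's own z axis and vertical below 0.85 rad and x of tile_label in the frame of board between 0 and 0.085 m and x of tile_tail in the frame of board between -0.095 and 0 m and y of tile_mid in the frame of board between -0.04 and 0.04 m and contact force between tile and the fingers above 1 N and contact force between tile and board below 0.1 N and distance between the grasp point and tile_label above 0.028 m and linear speed of tile below 0.03 m/s); the arm keeps its last pose, push and grip.
It fails at once if the other tile moved more than 20 mm (distance of blank_mid from where it was at the start of the episode above 0.02 m).
It fails at once if mug moved more than 30 mm (distance of mug from where it was at the start of the episode above 0.03 m).
It fails at once if dish moved more than 30 mm (distance of dish from where it was at the start of the episode above 0.03 m).
It also fails if it takes over 29 s, if anything falls off the work surface, if the arm or the gripper's body presses on something with over 40 N, if the wrist force passes 120 N, or if a joint passes its speed limit or range.

### The arm

A 6-joint arm with a two-finger parallel gripper is mounted at the origin on the work surface. World frame = base frame: x ahead of the robot, y to its left, z up, the work surface at z = 0. Lengths are in m, angles in rad, forces in N, time in s.
With the tool pointing down it reaches from about 0.275 to 0.725 m from the base axis. Payload 5.6 kg.
Tool frame: the origin (TCP) lies at the very end of the fingers, on their centre line; the grasp point (between the pads) lies 19 mm behind it (bot.grip_depth is the distance from the TCP to the grasp point, in m); z points along the fingers, y is the line along which they close (so a half turn about z gives the same grasp; the last joint's range is limited). The gripper opens to 85 mm and grips with 20 to 120 N. Pads are 22 mm wide; open, the fingers measure 114 mm over their backs; the gripper's body (76 mm by 85 mm) begins 54 mm behind the grasp point. The pads swing forward as they close: fully open they stand 13 mm farther back than shut.
Start: joints at [1.44, 0.255, 0.108, 0, -1.424, -0.285], TCP at [0.222, 0.503, 0.204] pointing down, gripper open.
Joint ranges: [-2.95, 2.95], [-1.21, 1.97], [-1.09, 1.5], [-2.87, 1.71], [-2.94, -0.07], [-3.05, 3.05]. Speed limits (rad/s): [2.57, 2.57, 3.14, 3.14, 3.14, 3.14].

### API

Orientations are given as [roll, pitch, yaw] about the fixed x, y, z axes, in that order (R = Rz(yaw) Ry(pitch) Rx(roll)).
In Python, from workcell import bot gives the robot as it stands.
- The arm moves only by the shell command python3 -m inch 'ROWS'. ROWS is JSON, a list of rows, each an object with "jaw": the finger opening in mm, from 0 to 85.4; "translation": the shift along the tool's x, y, z in mm, a list of three; "rot": the turn, a rotation vector about the tool's x, y, z in rad, a list of three. In form: [{"jaw": jaw, "translation": [x, y, z], "rot": [wx, wy, wz]}, ...]. A call has exactly 10 rows; each row is the pose to reach, as a shift and turn from the pose commanded when the call began, along the tool's axes at that moment; what a row does not reach only later rows make up. A row lasts 1/12 s, in which the tool goes at most 41.7 mm and 7.16 degrees, less where a joint would pass 70% of its speed; a pose out of reach is approached as far as the arm can. A call with a gripper value outside its range is refused whole. The fingers move at their own pace and stop on an object; the grip force is fixed at half the most. Time passes only in rows, so rows that repeat a pose let the fingers close, or fill a call up. It gives the time, the measured TCP pose, the force, the opening and the grip force at its end, in the units of the state.
- bot.sense(): the state, without advancing time (a new reading comes with each control period).
- bot.snapshot(name): name is "side" or "top" or "wrist"; returns the picture (384x512x3 uint8, red, green, blue); there is no depth.
- bot.calibration(name): a dict with "fx", "fy", "cx", "cy" (pixels), "R" (3x3) and "t" (3): a world point X has camera coordinates R X + t. Camera axes: x right, y down, z forward; pixel columns grow to the right and rows downward; lengths in m; the calibration is good to about 2 mm. The wrist camera is an equidistant fisheye: a pixel r from the principal point sees the ray r / f radians off the axis. A picture is of the moment at which its call begins: read the wrist's pose just before it. calibration takes no time and is no camera call; for the wrist camera it gives the pose at the moment of the call.
- bot.finish_job(): hands the job in; it is judged then, once.
The state is a dict: "time_s": time; "qpos": joint angles; "qd": joint speeds; "joint_torque": joint torques, N m; "position": TCP position; "tool_rot": TCP orientation; "ft_force": force on the tool from outside, world axes, zero at the start; "ft_torque": the same for the moment, N m; "width": opening from 0.0 (shut) to 1.0 (fully open); "grasp_force": force on a finger pad.
Only numpy, scipy, OpenCV 4.12 (cv2) and the standard library are available. Lean on these libraries where they do the work, as an engineer would, in place of code of your own. Each camera call takes 0.05 s, during which the arm holds its last target. There are 200 camera calls.

## Working session

There is one attempt and no reset: what is moved stays moved. The work goes in short steps, Python scripts to look and compute and a shell command to move; the robot and the scene stay as the last step left them, time stands still between calls to the robot, and variables do not carry over. Pictures are saved under pics/ and viewed, at most 10 in all, crops included, and the job is handed in when it is done.

```bash
mkdir -p pics; python3 - <<'E'
from workcell import bot
import cv2
for n in("top","side"):
    cv2.imwrite(f"pics/{n}0.png",cv2.resize(bot.snapshot(n)[:,:,::-1],(800,600),interpolation=cv2.INTER_CUBIC))
    c=bot.calibration(n);print(n,{k:(v if isinstance(v,float) else __import__('numpy').round(v,3).tolist()) for k,v in c.items()})
s=bot.sense();print(s)
E
```

```text
top {'fx': 382.0711944795394, 'fy': 382.0711944795394, 'cx': 254.3989476292009, 'cy': 184.51584979986185, 'R': [[0.009, -1.0, -0.015], [-0.986, -0.006, -0.168], [0.168, 0.017, -0.986]], 't': [-0.002, 0.475, 1.095]}
side {'fx': 446.3050653562124, 'fy': 446.3050653562124, 'cx': 257.6717705103537, 'cy': 193.19837547974748, 'R': [[0.833, -0.553, 0.008], [-0.269, -0.419, -0.867], [0.483, 0.721, -0.498]], 't': [-0.42, 0.194, 0.968]}
{'time_s': 0.1, 'qpos': array([ 1.43961578e+00,  2.55668116e-01,  1.07126395e-01, -4.28015526e-04,
       -1.42387679e+00, -2.84627621e-01]), 'qd': array([ 0.00039543, -0.00174346,  0.00293606,  0.00390396,  0.0009227 ,
        0.00015341]), 'joint_torque': array([-3.28705457e-03, -3.87604272e+01,  2.38472271e+01,  5.37786931e+00,
       -3.84249754e-03, -5.06839370e-06]), 'position': array([0.22189943, 0.50271887, 0.20279278]), 'tool_rot': array([ 3.13991686e+00, -4.92405226e-05, -4.15871132e-01]), 'ft_force': array([-0.38117539,  0.27356613,  0.21735945]), 'ft_torque': array([-0.02242304,  0.01129482, -0.03002549]), 'grasp_force': 0.0, 'width': 1.0035494483185403}
```

View pics/top0.png

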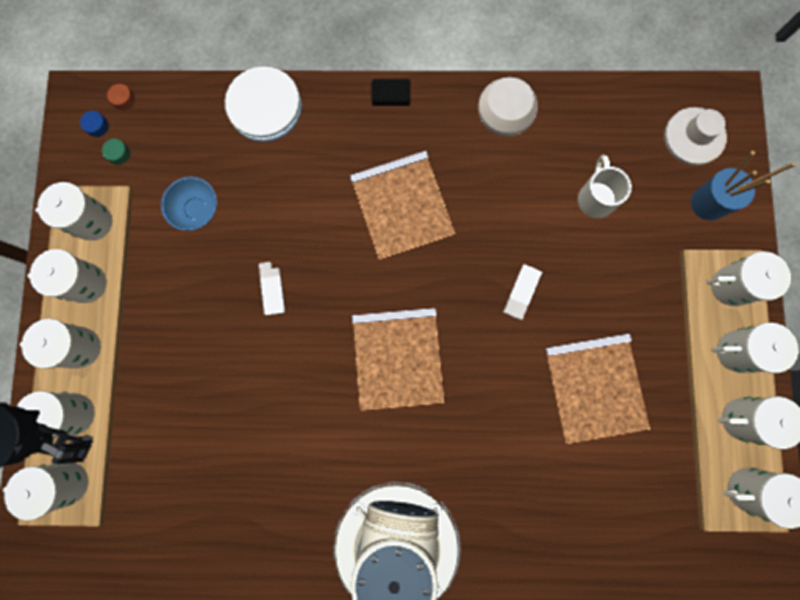

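View pics/side0.png

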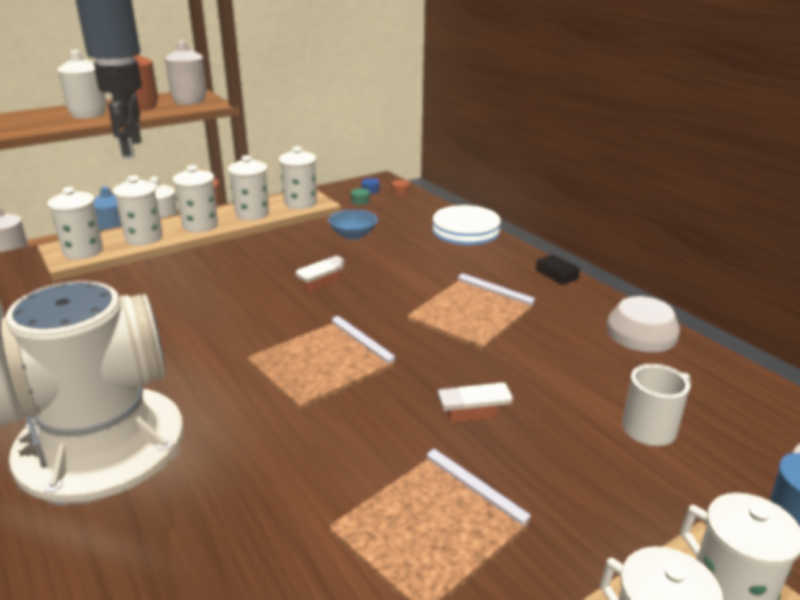

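The top view shows white tiles at (271,289) and (522,292), with three boards at (403,205), (398,360) and (598,390). The left tile seems to be notched near (278,267). Next I'll check it in an enlarged crop and measure.

```bash
cat > h.py <<'E'
import numpy as np
from workcell import bot
def ray(n,u,v,z):  # u,v in 800x600 view coords
    c=bot.calibration(n);s=512/800
    u=(u+.5)*s-.5;v=(v+.5)*s-.5
    R=np.array(c["R"]);t=np.array(c["t"])
    d=R.T@np.array([(u-c["cx"])/c["fx"],(v-c["cy"])/c["fy"],1]);o=-R.T@t
    return o+d*(z-o[2])/d[2]
E
python3 - <<'E'
from h import *
import cv2
im=bot.snapshot("top")[:,:,::-1]
a=cv2.resize(im[160:210,150:200],(400,400),interpolation=cv2.INTER_CUBIC)
b=cv2.resize(im[160:210,310:360],(400,400),interpolation=cv2.INTER_CUBIC)
cv2.imwrite("pics/crop1.png",np.hstack([a,b]))
for nm,pts,z in [("far",[(351,180),(427,153),(455,234),(379,258)],.012),("near",[(352,320),(436,314),(444,403),(361,410)],.012),("right",[(547,352),(630,340),(650,430),(567,443)],.012)]:
    P=np.array([ray("top",*p,z) for p in pts]);m=P.mean(0)
    print(nm,P[:,:2].round(3).tolist(),m.round(3),np.hypot(*m[:2]))
E
```

```text
far [[0.701, 0.098], [0.759, -0.055], [0.59, -0.11], [0.541, 0.039]] [ 0.648 -0.007  0.012] 0.6478418803121608
near [[0.418, 0.09], [0.43, -0.073], [0.261, -0.087], [0.247, 0.069]] [ 0.339 -0.     0.012] 0.33911563604589573
right [[0.359, -0.284], [0.383, -0.443], [0.216, -0.47], [0.19, -0.316]] [ 0.287 -0.378  0.012] 0.4747592627276068
```

View pics/crop1.png

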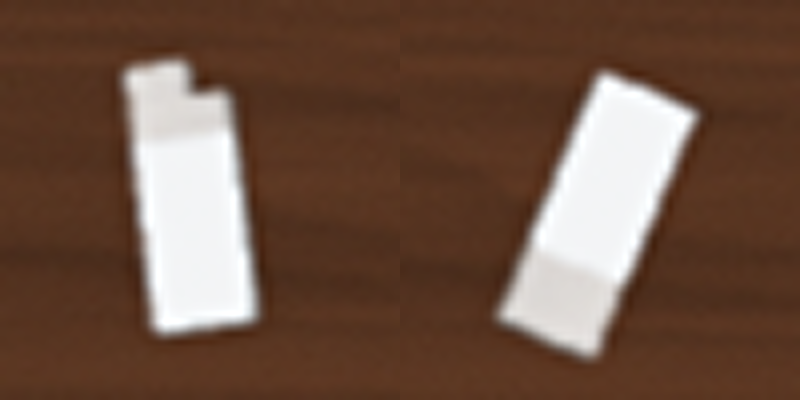

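Left tile at (271,289) has the notch in its top-right corner and a matt end pointing away from the robot, so it is the target. The right tile at (522,292) has a matt end but no notch, so it is the blank. Of the boards, the far one at (403,205) is 0.65 m from the base, against 0.34 and 0.47 m, so it is the goal.

```bash
cat >> h.py <<'E'
from scipy.spatial.transform import Rotation as Ro
def delta(p,Rt):
    s=bot.sense();R=Ro.from_euler('xyz',s["tool_rot"])
    return (R.inv().apply(np.array(p)-s["position"])*1000).round(1),(R.inv()*Rt).as_rotvec().round(3)
E
python3 - <<'E'
from h import *
def crop(x,y,n="top"):
    return ray(n,((x+.5)/8+150)*800/512-.5,((y+.5)/8+160)*800/512-.5,.039)
TL,BL,BR=crop(124,70),crop(155,333),crop(259,319)
N=crop(232,92); top=crop(186,60)
print(TL,BL,BR,N)
ax=(TL-BL);print("len",np.linalg.norm(ax),"wid",np.linalg.norm(BR-BL),"yaw",np.arctan2(ax[1],ax[0]),np.arctan2((BL-BR)[0]*-1,(BL-BR)[1]))
mid=(TL+BR)/2;print("mid",mid)
for z in(.012,.022):
  A,B=ray("top",351,180,z),ray("top",427,153,z);print(A,B,np.arctan2(-(A-B)[0],(A-B)[1]))
# side checks
print("side tile", [ray("side",*p,.039).round(3).tolist() for p in [(320,267)]])
print("side board",np.mean([ray("side",*p,z) for p,z in [((460,277),.022),((533,299),.022),((482,346),.012),((409,314),.012)]],0))
yaw=np.arctan2(ax[1],ax[0]);p=mid-.008*ax/np.linalg.norm(ax);p[2]=.12
print(p,delta(p,Ro.from_euler('xyz',[np.pi,0,yaw])))
E
```

```text
[0.52297834 0.27066965 0.039     ] [0.42348578 0.25431064 0.039     ] [0.42898055 0.21587366 0.039     ] [0.51477076 0.22956197 0.039     ]
len 0.10082850066584734 wid 0.0388277446581398 yaw 0.16296624210844454 0.1419930466112107
mid [0.47597945 0.24327166 0.039     ]
[0.70128251 0.09815065 0.012     ] [ 0.75912544 -0.05490032  0.012     ] 0.3613391177576756
[0.69764472 0.09714353 0.022     ] [ 0.75498365 -0.05457386  0.022     ] 0.36133911775767563
side tile [[0.471, 0.241, 0.039]]
side board [ 0.64450246 -0.01116837  0.017     ]
[0.46808544 0.24197369 0.12      ] (array([330.5, 139. ,  83.1]), array([ 0.001,  0.   , -0.579]))
```

```bash
python3 -m inch '[{"jaw":85,"translation":[33,14,4],"rot":[0,0,-0.06]},{"jaw":85,"translation":[66,28,10],"rot":[0,0,-0.12]},{"jaw":85,"translation":[99,42,18],"rot":[0,0,-0.18]},{"jaw":85,"translation":[132,56,27],"rot":[0,0,-0.24]},{"jaw":85,"translation":[165,70,36],"rot":[0,0,-0.30]},{"jaw":85,"translation":[198,84,45],"rot":[0,0,-0.36]},{"jaw":85,"translation":[231,98,54],"rot":[0,0,-0.42]},{"jaw":85,"translation":[264,112,63],"rot":[0,0,-0.48]},{"jaw":85,"translation":[297,126,73],"rot":[0,0,-0.54]},{"jaw":85,"translation":[330,139,83],"rot":[0.001,0,-0.579]}]'
python3 - <<'E'
from h import *
import cv2
im=bot.snapshot("wrist")[:,:,::-1]
cv2.imwrite("pics/w1.png",cv2.resize(im,(800,600),interpolation=cv2.INTER_CUBIC))
c=bot.calibration("wrist");print(c);s=bot.sense();print(s["position"],s["tool_rot"],s["qpos"])
E
```

```text
time_s: 0.98
position: [0.4686, 0.2411, 0.1201]
tool_rot: [-3.141, -0.0, 0.166]
ft_force: [-0.0, 0.7, 0.7]
width: 0.993
grasp_force: 0.0
{'fx': 297.3186396354542, 'fy': 297.3186396354542, 'cx': 257.43947375720035, 'cy': 193.01519524562966, 'R': array([[ 0.16405966, -0.98644361,  0.00366577],
       [-0.93880152, -0.15499294,  0.30761809],
       [-0.30287973, -0.05390915, -0.95150285]]), 't': array([0.15718955, 0.46361953, 0.45242581])}
[0.47068188 0.23665718 0.11770509] [3.13924629e+00 2.78561311e-03 1.64605372e-01] [ 7.63607575e-01  2.54814483e-01 -1.14396965e-01  3.93273332e-04
 -1.20520846e+00  9.71656132e-01]
```

View pics/w1.png

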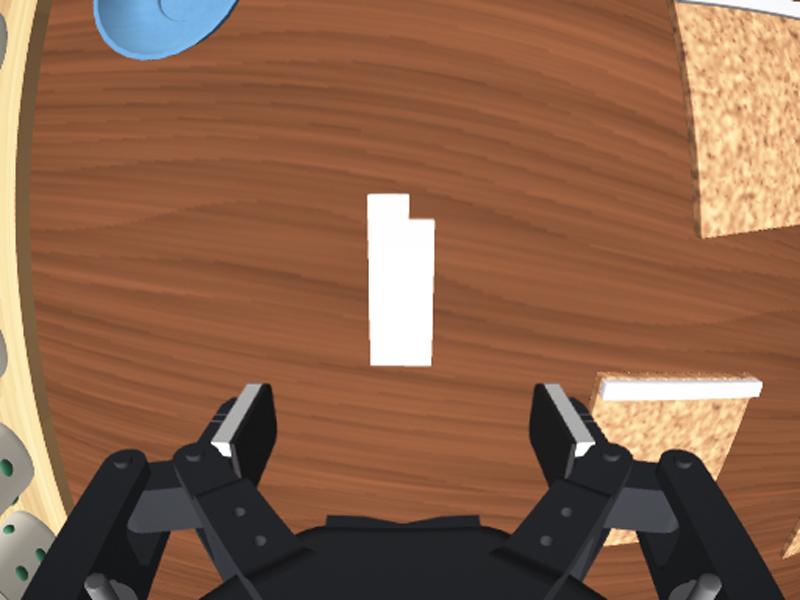

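The wrist view shows the tile aligned with the gripper: corners (367,194), (370,366) and (432,366), with the notch at top right. I'll refine its position from these.

```bash
python3 - <<'E'
from h import *
c=bot.calibration("wrist");R=np.array(c["R"]);t=np.array(c["t"]);s=bot.sense();print(s["position"],s["tool_rot"],t)
def fw(u,v,z=.039):
    k=.64;x=((u+.5)*k-.5-c["cx"])/c["fx"];y=((v+.5)*k-.5-c["cy"])/c["fy"];th=np.hypot(x,y)
    d=R.T@np.array([x/th*np.sin(th),y/th*np.sin(th),np.cos(th)]);o=-R.T@t
    return o+d*(z-o[2])/d[2]
TL,BL,BR=fw(367,194),fw(370,366),fw(432,366)
ax=TL-BL;L=np.linalg.norm(ax);yaw=np.arctan2(ax[1],ax[0]);print(L,np.linalg.norm(BR-BL),yaw,(TL+BR)/2)
p=(TL+BR)/2-.008*ax/L;p[2]=.013
print(p,delta(p,Ro.from_euler('xyz',[np.pi,0,yaw])))
E
```

```text
[0.47068188 0.23665718 0.11770509] [3.13924629e+00 2.78561311e-03 1.64605372e-01] [0.15718955 0.46361953 0.45242581]
0.10028855975150698 0.03675428444178228 0.16110207642930469 [0.47738678 0.23962021 0.039     ]
[0.46949037 0.23833696 0.013     ] (array([ -0.6,  -2.1, 104.7]), array([0.002, 0.003, 0.004]))
```

```bash
python3 -m inch '[{"jaw":85,"translation":[1,1,16],"rot":[0,0,0]},{"jaw":85,"translation":[1,1,32],"rot":[0,0,0]},{"jaw":85,"translation":[1,1,48],"rot":[0,0,0]},{"jaw":85,"translation":[1,1,64],"rot":[0,0,0]},{"jaw":85,"translation":[1,1,78],"rot":[0,0,0]},{"jaw":85,"translation":[1,1,90],"rot":[0,0,0]},{"jaw":85,"translation":[1,1,100],"rot":[0,0,0]},{"jaw":85,"translation":[1,1,106],"rot":[0,0,0]},{"jaw":85,"translation":[1,1,106],"rot":[0,0,0]},{"jaw":85,"translation":[1,1,106],"rot":[0,0,0]}]'
python3 -m inch '[{"jaw":65,"translation":[0,0,0],"rot":[0,0,0]},{"jaw":50,"translation":[0,0,0],"rot":[0,0,0]},{"jaw":40,"translation":[0,0,0],"rot":[0,0,0]},{"jaw":30,"translation":[0,0,0],"rot":[0,0,0]},{"jaw":20,"translation":[0,0,0],"rot":[0,0,0]},{"jaw":20,"translation":[0,0,0],"rot":[0,0,0]},{"jaw":20,"translation":[0,0,0],"rot":[0,0,0]},{"jaw":20,"translation":[0,0,0],"rot":[0,0,0]},{"jaw":20,"translation":[0,0,0],"rot":[0,0,0]},{"jaw":20,"translation":[0,0,0],"rot":[0,0,0]}]'
```

```text
time_s: 1.87
position: [0.4692, 0.242, 0.0147]
tool_rot: [-3.141, -0.0, 0.163]
ft_force: [-0.0, 0.2, 1.2]
width: 0.993
grasp_force: 0.0
time_s: 2.7
position: [0.469, 0.242, 0.0146]
tool_rot: [-3.141, -0.0, 0.163]
ft_force: [-0.3, -0.0, -0.5]
width: 0.234
grasp_force: 0.0
```

```bash
python3 - <<'E'
from h import *
import cv2
a=bot.snapshot("wrist")[:,:,::-1];b=bot.snapshot("side")[:,:,::-1]
print(bot.sense()["grasp_force"],bot.sense()["width"])
cv2.imwrite("pics/w2.png",np.hstack([cv2.resize(a[150:350,130:380],(400,320)),cv2.resize(b[110:210,160:260],(400,320),interpolation=cv2.INTER_CUBIC)]))
E
```

```text
0.0 0.2332019443954678
```

View pics/w2.png

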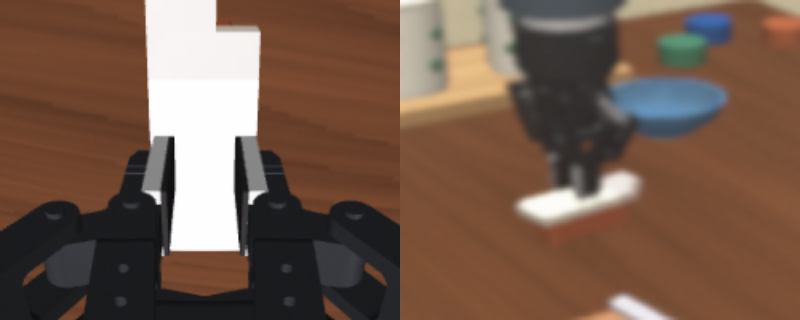

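The fingers closed over the tile's upper face instead of beside it: in the side crop their tips are near (560–585,195), on top of the tile. I'll check the true tip height.

```bash
python3 - <<'E'
from h import *
import cv2
s=bot.sense();print(s["position"],s["tool_rot"],s["qpos"],s["ft_force"])
c=bot.calibration("side");R=np.array(c["R"]);t=np.array(c["t"])
def pr(X):
    q=R@np.array(X)+t;u=c["fx"]*q[0]/q[2]+c["cx"];v=c["fy"]*q[1]/q[2]+c["cy"];return [round((u-160)*4),round((v-110)*3.2)]
for z in(.015,.03,.045,.06):print(z,pr([.469,.242,z]),"fingers",pr([.469-.16*.01,.252,z]),pr([.469+.0016,.232,z]))
for x in(-.05,.05):
  for y in(-.018,.018):
    e=np.array([np.cos(.163),np.sin(.163)]);n=np.array([-e[1],e[0]]);print("corner",x,y,pr([*(np.array([.4774,.2396])+x*e+y*n),.039]))
im=bot.snapshot("side")[:,:,::-1]
cv2.imwrite("pics/s2.png",cv2.resize(im[135:195,180:250],(700,600),interpolation=cv2.INTER_CUBIC))
E
```

```text
[0.46903829 0.24194717 0.0145772 ] [-3.14069301e+00 -2.79372946e-04  1.63228518e-01] [ 7.72687656e-01  3.49606687e-01 -2.70566194e-01 -7.10332841e-04
 -9.49879517e-01  9.61750358e-01] [ 0.19985414 -0.34055893 -0.68313616]
0.015 [177, 217] fingers [169, 213] [185, 221]
0.03 [176, 203] fingers [168, 199] [184, 207]
0.045 [175, 189] fingers [167, 185] [183, 192]
0.06 [174, 174] fingers [166, 171] [182, 178]
corner -0.05 -0.018 [147, 216]
corner -0.05 0.018 [119, 203]
corner 0.05 -0.018 [253, 184]
corner 0.05 0.018 [224, 171]
```

View pics/s2.png

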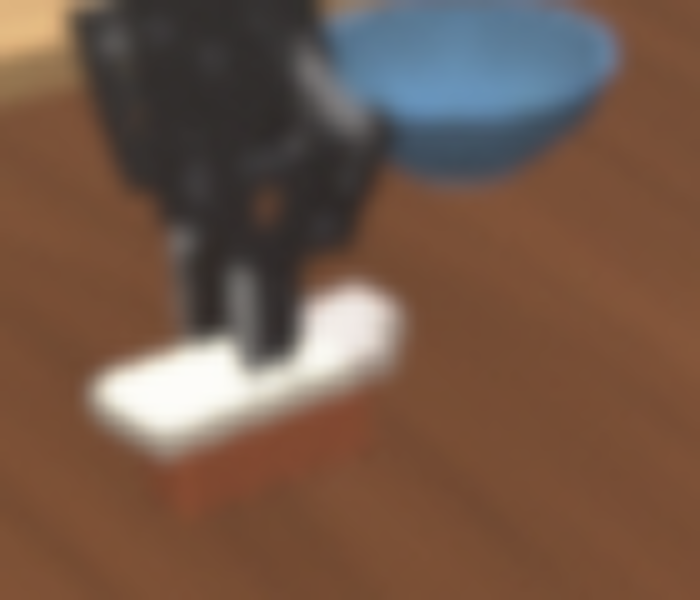

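Projecting the tips through the side camera puts them at z ≈ 0.042, while the reading is 0.0146. So the fingers really end about 25 mm higher than reported. I'll open, go down another 25 mm and close again.

```bash
python3 -m inch '[{"jaw":85,"translation":[0,0,0],"rot":[0,0,0]},{"jaw":85,"translation":[0,0,0],"rot":[0,0,0]},{"jaw":85,"translation":[0,0,0],"rot":[0,0,0]},{"jaw":85,"translation":[0,0,0],"rot":[0,0,0]},{"jaw":85,"translation":[0,0,0],"rot":[0,0,0]},{"jaw":85,"translation":[0,0,5],"rot":[0,0,0]},{"jaw":85,"translation":[0,0,10],"rot":[0,0,0]},{"jaw":85,"translation":[0,0,16],"rot":[0,0,0]},{"jaw":85,"translation":[0,0,21],"rot":[0,0,0]},{"jaw":85,"translation":[0,0,25],"rot":[0,0,0]}]'
python3 -m inch '[{"jaw":65,"translation":[0,0,0],"rot":[0,0,0]},{"jaw":50,"translation":[0,0,0],"rot":[0,0,0]},{"jaw":40,"translation":[0,0,0],"rot":[0,0,0]},{"jaw":30,"translation":[0,0,0],"rot":[0,0,0]},{"jaw":20,"translation":[0,0,0],"rot":[0,0,0]},{"jaw":20,"translation":[0,0,0],"rot":[0,0,0]},{"jaw":20,"translation":[0,0,0],"rot":[0,0,0]},{"jaw":20,"translation":[0,0,0],"rot":[0,0,0]},{"jaw":20,"translation":[0,0,0],"rot":[0,0,0]},{"jaw":20,"translation":[0,0,0],"rot":[0,0,0]}]'
```

```text
time_s: 3.68
position: [0.4686, 0.2416, -0.0115]
tool_rot: [-3.141, 0.001, 0.163]
ft_force: [0.3, 0.2, 0.2]
width: 0.993
grasp_force: 0.0
time_s: 4.52
position: [0.4694, 0.2423, -0.0099]
tool_rot: [-3.14, -0.001, 0.163]
ft_force: [-1.4, -0.3, 5.3]
width: 0.405
grasp_force: 60.4
```

Gripped at about 35 mm with 60 N. Now lift.

```bash
python3 -m inch '[{"jaw":20,"translation":[0,0,-6],"rot":[0,0,0]},{"jaw":20,"translation":[0,0,-18],"rot":[0,0,0]},{"jaw":20,"translation":[0,0,-34],"rot":[0,0,0]},{"jaw":20,"translation":[0,0,-52],"rot":[0,0,0]},{"jaw":20,"translation":[0,0,-72],"rot":[0,0,0]},{"jaw":20,"translation":[0,0,-92],"rot":[0,0,0]},{"jaw":20,"translation":[0,0,-110],"rot":[0,0,0]},{"jaw":20,"translation":[0,0,-124],"rot":[0,0,0]},{"jaw":20,"translation":[0,0,-130],"rot":[0,0,0]},{"jaw":20,"translation":[0,0,-130],"rot":[0,0,0]}]'
python3 - <<'E'
from h import *
import cv2
a=bot.snapshot("wrist")[:,:,::-1];b=bot.snapshot("side")[:,:,::-1]
cv2.imwrite("pics/w3.png",np.hstack([cv2.resize(a[150:350,130:380],(400,320)),cv2.resize(b[60:180,150:300],(400,320),interpolation=cv2.INTER_CUBIC)]))
s=bot.sense();p0=s["position"];print(p0)
# tile mid wanted: board centre, z .13; yaw .357; tilt 30deg. tile mid = +8mm along tool x, grasp mid z offset from reported TCP
byaw=.35
bc=np.array([.647,-.008,.13])
Rt=Ro.from_euler('z',byaw)*Ro.from_euler('y',-np.pi/6)*Ro.from_euler('x',np.pi)
off=np.array([.008,0,-.0445])  # tile mid in reported-TCP frame: tile z .0345 when TCP read -.010
p=bc-Rt.apply(off)
print(Rt.as_matrix().round(2).tolist(),p,delta(p,Rt))
E
```

```text
time_s: 5.35
position: [0.4694, 0.2422, 0.1207]
tool_rot: [-3.139, -0.002, 0.163]
ft_force: [-0.1, -0.0, -0.6]
width: 0.407
grasp_force: 60.0
[0.46830994 0.24158335 0.11854759]
[[0.81, 0.34, 0.47], [0.3, -0.94, 0.17], [0.5, 0.0, -0.87]] [ 0.66139288 -0.00274619  0.08746187] (array([150.9, 272.4,  30.7]), array([ 0.048,  0.523, -0.183]))
```

View pics/w3.png

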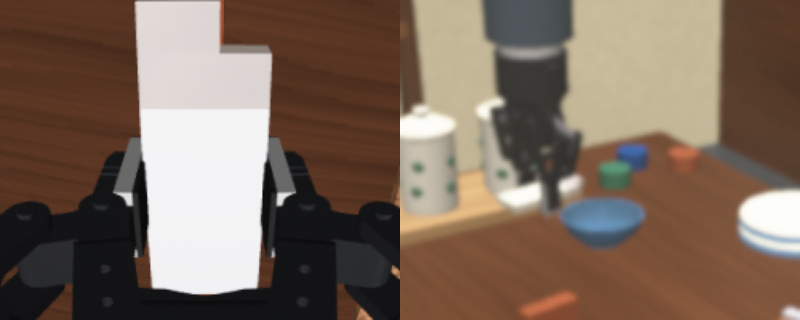

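The tile is held level with its label end clear of the pads. Now carry it over the board while tilting.

```bash
python3 -m inch '[{"jaw":20,"translation":[7,12,0],"rot":[0.002,0.02,-0.008]},{"jaw":20,"translation":[22,39,2],"rot":[0.007,0.075,-0.026]},{"jaw":20,"translation":[39,70,5],"rot":[0.012,0.135,-0.047]},{"jaw":20,"translation":[57,103,9],"rot":[0.018,0.2,-0.069]},{"jaw":20,"translation":[76,137,14],"rot":[0.024,0.265,-0.092]},{"jaw":20,"translation":[95,171,19],"rot":[0.03,0.33,-0.115]},{"jaw":20,"translation":[113,204,23],"rot":[0.036,0.393,-0.137]},{"jaw":20,"translation":[129,234,26],"rot":[0.041,0.45,-0.157]},{"jaw":20,"translation":[142,257,29],"rot":[0.045,0.495,-0.173]},{"jaw":20,"translation":[151,272,31],"rot":[0.048,0.523,-0.183]}]'
python3 -m inch '[{"jaw":20,"translation":[0,0,0],"rot":[0,0,0]},{"jaw":20,"translation":[0,0,0],"rot":[0,0,0]},{"jaw":20,"translation":[0,0,0],"rot":[0,0,0]},{"jaw":20,"translation":[0,0,0],"rot":[0,0,0]},{"jaw":20,"translation":[0,0,0],"rot":[0,0,0]},{"jaw":20,"translation":[0,0,0],"rot":[0,0,0]},{"jaw":20,"translation":[0,0,0],"rot":[0,0,0]},{"jaw":20,"translation":[0,0,0],"rot":[0,0,0]},{"jaw":20,"translation":[0,0,0],"rot":[0,0,0]},{"jaw":20,"translation":[0,0,0],"rot":[0,0,0]}]'
python3 - <<'E'
from h import *
import cv2
s=bot.sense();R=Ro.from_euler('xyz',s["tool_rot"]);print(s["position"],R.as_matrix().round(2).tolist(),s["grasp_force"],abs(s["qd"]).max(),"tile mid",s["position"]+R.apply([.008,0,-.0445]))
a=bot.snapshot("top")[:,:,::-1];b=bot.snapshot("side")[:,:,::-1]
cv2.imwrite("pics/f.png",np.hstack([cv2.resize(a[80:200,200:320],(400,400),interpolation=cv2.INTER_CUBIC),cv2.resize(b[120:240,240:360],(400,400),interpolation=cv2.INTER_CUBIC)]))
E
```

```text
time_s: 6.28
position: [0.6613, -0.0054, 0.0859]
tool_rot: [3.14, -0.524, 0.349]
ft_force: [-0.5, 0.6, -0.6]
width: 0.407
grasp_force: 60.0
time_s: 7.12
position: [0.6622, -0.0018, 0.0884]
tool_rot: [3.141, -0.525, 0.351]
ft_force: [-0.7, 0.2, -0.2]
width: 0.407
grasp_force: 60.1
[ 0.66220591 -0.00178839  0.08843866] [[0.81, 0.34, 0.47], [0.3, -0.94, 0.17], [0.5, 0.0, -0.87]] 60.0567090511322 0.0015706239307142177 tile mid [ 0.64775738 -0.00706065  0.13095564]
```

View pics/f.png

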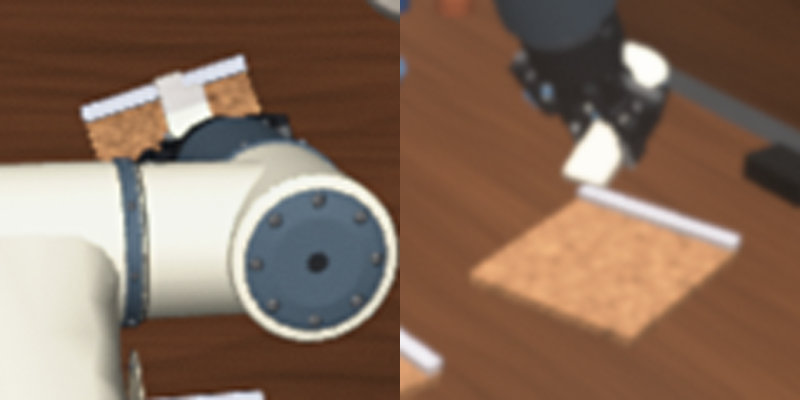

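The top crop shows the label end at (157–190,75) over the strip, with the notch on the right. The side crop shows the tail end's lower corners near (165,170) and (205,183), raised above the board. I'll compare these with the predicted positions.

```bash
python3 - <<'E'
from h import *
s=bot.sense();R=Ro.from_euler('xyz',s["tool_rot"])
def pr(n,X,x0,y0):
    c=bot.calibration(n);q=np.array(c["R"])@X+np.array(c["t"]);return ((c["fx"]*q[0]/q[2]+c["cx"]-x0)*400/120).round(),((c["fy"]*q[1]/q[2]+c["cy"]-y0)*400/120).round()
for nm,off in (("toolbias",R.apply([.008,0,-.0445])),("worldzbias",R.apply([.008,0,-.0195])+[0,0,.025])):
    m=s["position"]+off;T=Ro.from_matrix(R.as_matrix()@np.diag([1,-1,-1]))
    f=lambda x,y,z=.0045:m+T.apply([x,y,z])
    print(nm,m,"top label L",pr("top",f(.05,.018),200,80),"Lmid",pr("top",f(.05,.004),200,80),"matt edge R",pr("top",f(.02,-.018),200,80),"side tail L/R",pr("side",f(-.05,.018),240,120),pr("side",f(-.05,-.018),240,120))
E
```

```text
toolbias [ 0.64775701 -0.00717684  0.13093536] top label L (np.float64(154.0), np.float64(79.0)) Lmid (np.float64(170.0), np.float64(74.0)) matt edge R (np.float64(206.0), np.float64(100.0)) side tail L/R (np.float64(162.0), np.float64(169.0)) (np.float64(200.0), np.float64(181.0))
worldzbias [ 0.65952703 -0.00288126  0.13430171] top label L (np.float64(149.0), np.float64(64.0)) Lmid (np.float64(165.0), np.float64(59.0)) matt edge R (np.float64(201.0), np.float64(85.0)) side tail L/R (np.float64(171.0), np.float64(160.0)) (np.float64(209.0), np.float64(172.0))
```

The predicted tile corners match both images to within a few pixels. The tile is centred at about (0.648, −0.007, 0.131), tilted 30°, and steady.

```bash
python3 -c "
from workcell import bot
print(bot.finish_job())"
```

```text
the job is handed in; nothing more can be done
None
```

I handed the job in with the notched tile held steady over the middle of the far cork board: label face up, label end raised 30° towards the metal strip, its middle about 13 cm up. The other tile, mug and dish were left alone, and no verdict came back.

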